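# Scoop the board spacers out of the tilt bin

## Robot

A 6-joint arm with a two-finger parallel gripper is mounted at the origin on the work surface. World frame = base frame: x ahead of the robot, y to its left, z up, the work surface at z = 0. Lengths are in m, angles in rad, forces in N, time in s.
With the tool pointing down it reaches from about 0.4 to 0.825 m from the base axis. Payload 7 kg.
Tool frame: the origin (TCP) lies midway between the tips of the shut fingers; the grasp point (between the pads) lies 19 mm behind it (ctrl.grip_point_offset is the distance from the TCP to the grasp point, in m); z points along the fingers, y is the direction in which the jaws open and shut (so a half turn about z gives the same grasp; the last joint's range is limited). The gripper opens to 88 mm and grips with 3 to 60 N. Pads are 19 mm wide; open, the fingers measure 130 mm over their backs; the gripper's body (78 mm by 193 mm) begins 47 mm behind the grasp point.
Start: joints at [1.594, 0.359, 0.012, 0, -1.224, -0.288], TCP at [0.177, 0.651, 0.227] pointing down, gripper open.
Joint ranges: [-3.07, 3.07], [-1.43, 2.12], [-1.02, 1.25], [-3.03, 1.67], [-3.05, -0], [-3.03, 3.03]. Speed limits (rad/s): [2.39, 2.39, 3.01, 3.14, 3.14, 3.14].

## Interface

Orientations are given as a 3x3 rotation matrix whose columns are the frame's x, y, z axes.
In Python, from rig import ctrl, capture, ticket gives the robot as it stands.
- The arm moves only by the tool jog_arm, never from a script. Its argument "deltas" is a list that holds one entry, the list of rows, each a list of 4 numbers: the shift along the tool's x, y, z in units of 300 mm (1.0 is 300 mm), then the turn about the tool's z in units of 30 degrees (1.0 is 30 degrees). In form: [[[tx, ty, tz, twist], ...]]. A call has exactly 10 rows; each row is the pose to reach, as a shift and turn from the pose commanded when the call began, along the tool's axes at that moment; what a row does not reach only later rows make up. A row lasts 1/12 s, in which the tool goes at most 41.7 mm and 7.16 degrees, less where a joint would pass 70% of its speed; a pose out of reach is approached as far as the arm can. A call with a number of a shift or a turn outside -1 to 1 is refused whole. A call with a gripper value outside its range is refused whole. "gripper" is the closure, from 0 (fully open) to 1 (shut), set as the call begins (left out, the last holds). The fingers move at their own pace and stop on an object; "squeeze" is the grip in N (left out, the last holds). Time passes only in rows, so rows that repeat a pose let the fingers close, or fill a call up. It gives the time, the measured TCP pose, the force and the opening at its end, in the units of the state.
- ctrl.sense(): the state, without advancing time (a new reading comes with each control period).
- capture(name): name is "scene" or "top" or "wrist"; returns a dict with "img" (480x640x3 uint8, red, green, blue), "intrinsics" (3x3 intrinsics, pixels), "pose" (4x4, takes a point from camera to world coordinates). Camera axes: x right, y down, z forward; pixel columns grow to the right and rows downward; lengths in m; the calibration is good to about 2 mm. A picture is of the moment at which its call begins. There is no depth.
- ticket.sign_off(): hands the job in, once; it reports no verdict.
The state is a dict: "t": time; "joint_pos": joint angles; "qvel": joint speeds; "joint_efforts": joint torques, N m; "eef_pos": TCP position; "orientation": TCP orientation; "ft_force": force on the tool from outside, world axes, zero at the start; "wrist_torque": the same for the moment, N m; "finger_gap": opening from 0.0 (shut) to 1.0 (fully open).
Only numpy, scipy, OpenCV 4.12 (cv2) and the standard library are available. Lean on these libraries where they do the work, as an engineer would, in place of code of your own. Each camera call takes 0.05 s, during which the arm holds its last target. There are 200 camera calls.

## Task

Tip the grey bin by pressing the tab at its near end down as far as it goes, so that the three wooden balls roll together into its low end. Then take the steel scoop by its upright grip, scoop all three balls out of that corner in one go, and leave the scoop standing upright with the balls in it in the middle of the scale's plate.

Things in the scene. Friction and masses are not known exactly. Their poses are not given: they have to be found in the camera images.
- bin (a joint): tilt of the grey plastic bin on its wooden stand (rad): 0 = floor level (start), 0.32 = near end fully down, at the stop. The pivot runs along the bin's y axis, 15 mm above the centre of the inner floor. The hinge has light friction (0.15 N m, 1 to 2 N at the tab): the bin stays where it is left. Fully tipped, the far rim is 184 mm above the bench. The stand's uprights (y +-80 mm) stay below the rim
- bin_floor (a point): centre of the bin's inner floor, 90 mm above the bench; turns with the bin: x along the bin to its far end, y across, z square out of the floor. Inside 220 mm long at the floor (x -110 to +110), 116 mm wide, walls 60 mm high, 5 mm thick
- bin_tab (a point): centre of the top of the press tab, a flat lip 36 mm long (x) by 70 mm wide that sticks out at the rim of the bin's near end, at x -133, z +60 mm from bin_floor; turns with the bin. Its top is 150 mm above the bench when level, about 106 mm when fully tipped; free space below it
- scoop_grip (a point): centre of the scoop's upright wooden grip, 116 mm above its underside. Grip: 20 mm thick along x, 28 mm wide along y, 60 mm tall. z up along the grip, the open mouth faces -x. Front lip at x -87 mm, back wall at x +3 mm, width y +-50 mm, flat underside at z -116 mm
- scale_top (a point): centre of the top of the bench scale's steel plate, 46 mm above the bench; plate 170 mm along its x by 150 mm along y, fixed, z up, with a low display on its near (-x) side
- ball0_center (a point): a plain beech ball 30 mm in diameter, 12 g (a spacer for the cheese boards); the point is its centre. At the start the three balls lie scattered on the level bin's floor; they roll freely, and gather at the bin's low end when it is tipped
- ball1_center (a point): a beech ball like ball0; the point is its centre
- ball2_center (a point): a beech ball like ball0; the point is its centre
- scoop: the steel scoop (about 160 g), standing on the bench at the start; origin at the centre of its pan on the underside, 42 mm towards the mouth from the grip; same axes as scoop_grip. Pan 88 mm long, 100 mm wide, floor 2 mm thick; sides and back 34 mm high, sides lower towards the mouth. A low sill along the mouth, 1.5 mm above the pan's floor and 5 mm deep, keeps balls in while the scoop is level or nearly so. The balls are smooth (friction about 0.25)
Not all that is in view belongs to the job. Leave any black or blue look-alike of the part that bears ball1_center alone.

How it is judged:
On the way, in this order (a step that is already met when the one before it is completed fails the run):
1. the bin is tipped and all three balls lie gathered in its low end (value of joint bin above 0.25 rad and x of ball0_center in the frame of bin_floor between -0.13 and -0.03 m and z of ball0_center in the frame of bin_floor between 0 and 0.06 m and x of ball1_center in the frame of bin_floor between -0.13 and -0.03 m and z of ball1_center in the frame of bin_floor between 0 and 0.06 m and x of ball2_center in the frame of bin_floor between -0.13 and -0.03 m and z of ball2_center in the frame of bin_floor between 0 and 0.06 m), for 0.2 s.
2. all three balls lie in the scoop while the scoop is still in or just above the tipped bin (x of ball0_center in the frame of scoop_grip between -0.085 and 0 m and y of ball0_center in the frame of scoop_grip between -0.05 and 0.05 m and z of ball0_center in the frame of scoop_grip between -0.112 and -0.06 m and x of ball1_center in the frame of scoop_grip between -0.085 and 0 m and y of ball1_center in the frame of scoop_grip between -0.05 and 0.05 m and z of ball1_center in the frame of scoop_grip between -0.112 and -0.06 m and x of ball2_center in the frame of scoop_grip between -0.085 and 0 m and y of ball2_center in the frame of scoop_grip between -0.05 and 0.05 m and z of ball2_center in the frame of scoop_grip between -0.112 and -0.06 m and value of joint bin above 0.2 rad and horizontal distance between scoop_grip and bin_floor below 0.13 m and angle between scoop_grip's own z axis and vertical below 0.6 rad), for 0.1 s.
At the end, for the whole second after the job is handed in: all three balls lie in the scoop's pan; the scoop stands upright (within 10 degrees) and at rest on the scale's plate, the centre of its pan within 30 mm of the plate's centre (x of ball0_center in the frame of scoop_grip between -0.085 and 0 m and y of ball0_center in the frame of scoop_grip between -0.05 and 0.05 m and z of ball0_center in the frame of scoop_grip between -0.112 and -0.06 m and x of ball1_center in the frame of scoop_grip between -0.085 and 0 m and y of ball1_center in the frame of scoop_grip between -0.05 and 0.05 m and z of ball1_center in the frame of scoop_grip between -0.112 and -0.06 m and x of ball2_center in the frame of scoop_grip between -0.085 and 0 m and y of ball2_center in the frame of scoop_grip between -0.05 and 0.05 m and z of ball2_center in the frame of scoop_grip between -0.112 and -0.06 m and angle between scoop_grip's own z axis and vertical below 0.17 rad and z of scoop_grip in the frame of scale_top between 0.108 and 0.124 m and horizontal distance between scoop and scale_top below 0.03 m and linear speed of scoop below 0.02 m/s); the robot touches nothing.
It also fails if it takes over 67 s, if anything falls off the work surface, if the arm or the gripper's body presses on something with over 40 N, if the wrist force passes 120 N, or if a joint passes its speed limit or range.

## Working session

There is one attempt and no reset: what is moved stays moved. The work goes in short steps, Python scripts to look and compute and a tool call to move; the robot and the scene stay as the last step left them, time stands still between calls to the robot, and variables do not carry over. Pictures are saved under pics/ and viewed, about 8 in all and at most 12, crops included, and the job is handed in when it is done.

Besides the shell and the picture viewer there is one more tool, called after "Emit:" as name(argument=value, ...) on one line, values as JSON. jog_arm: Moves the arm, as the interface text tells. Its arguments: {"type":"object","properties":{"deltas":{"type":"array","items":{"type":"array","items":{"type":"array","items":{"type":"number","minimum":-1,"maximum":1}}}},"gripper":{"type":"number"},"squeeze":{"type":"number"}},"required":["deltas"]}

```bash
mkdir -p pics; ls
cat > h.py <<'E'
import numpy as np, cv2
from rig import ctrl, capture, ticket
def ray(c,u,v):
    K=c['intrinsics'];T=np.array(c['pose']);d=T[:3,:3]@np.linalg.inv(K)@[u,v,1];return T[:3,3],d
def onplane(c,u,v,z):
    o,d=ray(c,u,v);return o+d*(z-o[2])/d[2]
def proj(c,P):
    T=np.linalg.inv(c['pose']);p=c['intrinsics']@(T[:3,:3]@np.array(P)+T[:3,3]);return p[:2]/p[2]
def save(c,n): cv2.imwrite('pics/'+n,c['img'][:,:,::-1])
E
python3 - <<'E'
from h import *
import pickle
d={}
for n in('scene','top'):
    d[n]=capture(n);save(d[n],n+'0.png');print(n,np.round(d[n]['pose'],3).tolist())
pickle.dump(d,open('c0.pkl','wb'))
s=ctrl.sense();print(s['orientation'],s['eef_pos'],s['finger_gap'],s['t'])
E
```

```text
pics
scene [[0.574, 0.52, -0.633, 1.064], [0.819, -0.387, 0.425, -0.352], [-0.024, -0.761, -0.648, 0.59], [0.0, 0.0, 0.0, 1.0]]
top [[-0.007, -0.997, 0.076, 0.519], [-1.0, 0.009, 0.025, -0.031], [-0.026, -0.076, -0.997, 1.082], [0.0, 0.0, 0.0, 1.0]]
[[ 9.65124472e-01 -2.61791296e-01 -2.67278720e-04]
 [-2.61791394e-01 -9.65123275e-01 -1.52620973e-03]
 [ 1.41591510e-04  1.54295363e-03 -9.99998800e-01]] [0.17654347 0.65103328 0.22570324] 1.0012765019096599 0.1
```

View pics/top0.png

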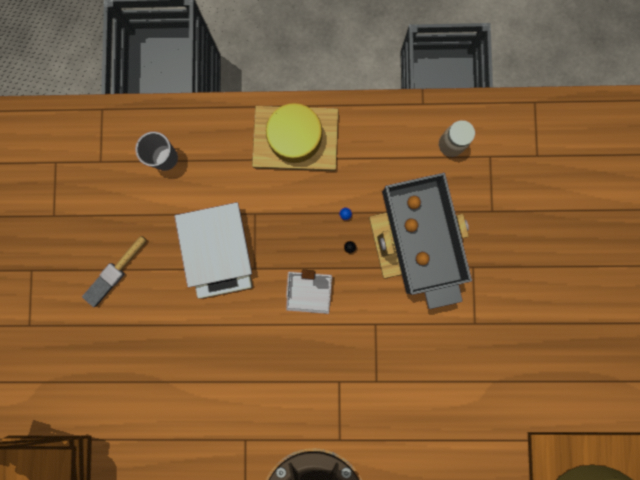

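View pics/scene0.png

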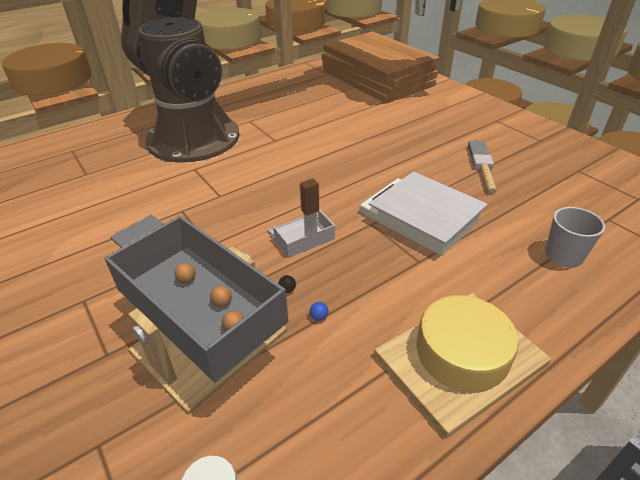

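Ball candidates in the top view are three beech balls in the bin at (414,202), (411,226) and (423,259), plus a black one at (350,247) and a blue one at (346,214) on the bench. I choose the three in the bin. The tab is at (442,297), the scoop grip at (308,274) with its mouth towards the robot, and the scale at (213,245).

Run:
```python
from h import *
import pickle
d=pickle.load(open('c0.pkl','rb'));c=d['top'];im=c['img'];hsv=cv2.cvtColor(im,cv2.COLOR_RGB2HSV)
H,S,V=[hsv[...,i].astype(int) for i in range(3)]
def rect(m,box,z,n):
    k=np.zeros(m.shape,np.uint8);x0,y0,x1,y1=box;k[y0:y1,x0:x1]=m[y0:y1,x0:x1]
    k=cv2.morphologyEx(k,cv2.MORPH_OPEN,np.ones((3,3)))
    cs,_=cv2.findContours(k,cv2.RETR_EXTERNAL,cv2.CHAIN_APPROX_NONE);ct=max(cs,key=cv2.contourArea)
    b=cv2.boxPoints(cv2.minAreaRect(ct));P=np.array([onplane(c,*p,z) for p in b])
    e=[np.linalg.norm(P[i]-P[i-1]) for i in (1,2)]
    ax=P[1]-P[0];print(n,'px',np.round(b,1).tolist(),'ctr',np.round(P.mean(0),4),'sides',np.round(e,4),'ang',np.degrees(np.arctan2(ax[1],ax[0])).round(2),np.degrees(np.arctan2(*(P[2]-P[1])[1::-1])).round(2))
print(c['intrinsics'][0,0])
grey=(S<60)
rect(grey&(V<125),(375,165,475,300),.15,'bin')
rect(grey&(V>=60),(420,287,470,315),.15,'tab')
rect(grey&(V>150),(170,195,260,290),.046,'scale')
rect(grey&(V>100),(280,265,340,320),.02,'scoop')
g=(S>90)&(V<100); rect(g,(295,262,322,285),.146,'grip')
for b in d.values():pass
cv2.imwrite('pics/z.png',np.hstack([cv2.resize(im[165:315,370:480,::-1],None,fx=3.5,fy=3.5,interpolation=2),cv2.resize(im[252:327,280:345,::-1],(390,525),interpolation=2)[:525]]) if 0 else cv2.resize(im[165:325,270:480,::-1],None,fx=3.7,fy=3.7,interpolation=2))
# scene: grip
c2=d['scene'];i2=cv2.cvtColor(c2['img'],cv2.COLOR_RGB2HSV)
print(c2['img'][180:220:8,311])
```

```text
454.4336314756751
bin px [[381.3999938964844, 186.8000030517578], [445.1000061035156, 171.5], [474.79998779296875, 295.3999938964844], [411.1000061035156, 310.70001220703125]] ctr [ 0.59   -0.2418  0.15  ] sides [0.1353 0.2602] ang -77.03 -168.41
tab px [[420.6000061035156, 288.8999938964844], [457.70001220703125, 281.5], [461.70001220703125, 301.70001220703125], [424.6000061035156, 309.1000061035156]] ctr [ 0.4784 -0.2655  0.15  ] sides [0.0766 0.0413] ang -79.1 -170.48
scale px [[173.6999969482422, 214.10000610351562], [236.89999389648438, 202.10000610351562], [250.60000610351562, 274.29998779296875], [187.39999389648438, 286.29998779296875]] ctr [0.5944 0.2282 0.046 ] sides [0.1492 0.1699] ang -79.84 -169.03
scoop px [[285.29998779296875, 309.6000061035156], [288.20001220703125, 271.6000061035156], [331.5, 275.0], [328.5, 313.0]] ctr [0.4817 0.0083 0.02  ] sides [0.0883 0.1013] ang -4.6 -94.82
grip px [[302.0, 268.0], [314.0, 268.0], [314.0, 278.0], [302.0, 278.0]] ctr [0.5254 0.0041 0.146 ] sides [0.0247 0.0205] ang -90.45 179.57
[[112  75  52]
 [ 78  55  40]
 [ 78  55  39]
 [ 76  55  40]
 [ 76  53  39]]
```

View pics/z.png

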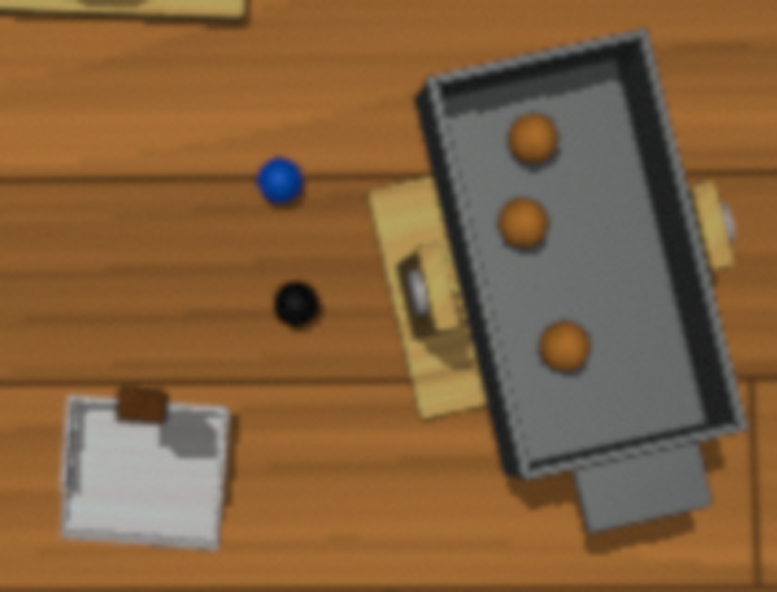

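```bash
cat >> h.py <<'E'
def goal(x,y,z,yawdeg):
    s=ctrl.sense();R=np.array(s['orientation']);d=R.T@(np.array([x,y,z])-s['eef_pos'])
    yw=np.degrees(np.arctan2(R[1,0],R[0,0]));t=-(yawdeg-yw)
    t=(t+180)%360-180
    print('t',s['t'],'pos',np.round(s['eef_pos'],4),'yaw',round(yw,2),'F',np.round(s['ft_force'],1),'gap',round(s['finger_gap'],3),'delta units',np.round(d/.3,3),'twist',round(t/30,3),'dist mm',round(1e3*np.linalg.norm(d)))
E
python3 - <<'E'
from h import *
import pickle
d=pickle.load(open('c0.pkl','rb'));c=d['top']
f=lambda u,v,z:onplane(c,270+u/3.7,165+v/3.7,z)
q=[f(*p,.15) for p in((429,78),(644,32),(745,428),(520,478))]
far=(q[0]+q[1])/2;near=(q[2]+q[3])/2
print('rim',np.round(q,4).tolist(),'len',np.linalg.norm(far-near),'w',np.linalg.norm(q[0]-q[1]),np.linalg.norm(q[2]-q[3]))
a=[np.degrees(np.arctan2(v[1],v[0])) for v in(far-near,q[0]-q[3],q[1]-q[2])];print('yaw',a,'ctr',(far+near)/2)
t=np.mean([f(*p,.15) for p in((575,475),(698,445),(712,505),(590,532))],0);ctr=(far+near)/2
yw=np.arctan2(*(far-near)[1::-1]);print('tab',t,'pred',ctr-.133*np.array([np.cos(yw),np.sin(yw),0]))
for p in((429,78),(644,32),(745,428),(520,478)):pass
print('scene reproj',[np.round(proj(d['scene'],x)).tolist() for x in q],'tab',proj(d['scene'],t))
print('scoop pan corners',[np.round(f(*p,.02),4).tolist() for p in((66,396),(230,407),(218,548),(62,535))])
print('grip top',f(142,397,.146), 'scene',proj(d['scene'],[.5254,.0041,.146]))
goal(.45,.25,.25,-5)
E
```

```text
rim [[0.7036, -0.1585, 0.15], [0.7281, -0.2786, 0.15], [0.5074, -0.3272, 0.15], [0.4809, -0.2039, 0.15]] len 0.22657023470461105 w 0.12258104180659664 0.12605563879623585
yaw [np.float64(11.963047870087015), np.float64(11.52454070306022), np.float64(12.403963745733433)] ctr [ 0.60498147 -0.24204293  0.15      ]
tab [ 0.47441042 -0.27109536  0.15      ] pred [ 0.47487003 -0.26961127  0.15      ]
scene reproj [[284.0, 288.0], [206.0, 348.0], [105.0, 257.0], [181.0, 214.0]] tab [136.59613046 228.78434283]
scoop pan corners [[0.5289, 0.0559, 0.02], [0.5212, -0.0475, 0.02], [0.4333, -0.039, 0.02], [0.4419, 0.0587, 0.02]]
grip top [0.5268526 0.0033546 0.146    ] scene [309.73774716 182.70078003]
t 0.1 pos [0.1765 0.651  0.2257] yaw -15.18 F [-0.1 -0.3  0.3] gap 1.001 delta units [ 1.23   1.052 -0.079] twist -0.339 dist mm 486
```

Emit:
jog_arm(deltas=[[[0.97, 0.74, -0.05, -0.9], [0.97, 0.74, -0.05, -0.9], [0.97, 0.74, -0.05, -0.9], [0.97, 0.74, -0.05, -0.9], [0.97, 0.74, -0.05, -0.9], [0.97, 0.74, -0.05, -0.9], [0.97, 0.74, -0.05, -0.9], [0.97, 0.74, -0.05, -0.9], [0.97, 0.74, -0.05, -0.9], [0.97, 0.74, -0.05, -0.9]]], gripper=1)

```text
t: 0.93
eef_pos: [0.4016, 0.3568, 0.2419]
orientation: [[0.98, 0.201, 0.0], [0.201, -0.98, -0.001], [-0.0, 0.001, -1.0]]
ft_force: [0.4, 0.9, 0.9]
finger_gap: 0.304
```

```bash
python3 -c "
from h import *
goal(.45,-.02,.25,12);goal(.474,-.27,.17,12)"
```

```text
t 0.9333 pos [0.4016 0.3568 0.2419] yaw 11.62 F [0.4 0.9 0.9] gap 0.304 delta units [-0.095  1.263 -0.026] twist -0.013 dist mm 380
t 0.9333 pos [0.4016 0.3568 0.2419] yaw 11.62 F [0.4 0.9 0.9] gap 0.304 delta units [-0.184  2.095  0.241] twist -0.013 dist mm 635
```

Emit:
jog_arm(deltas=[[[-0.05, 1.0, 0, 0], [-0.05, 1.0, 0, 0], [-0.05, 1.0, 0, 0], [-0.05, 1.0, 0, 0], [-0.05, 1.0, 0, 0], [-0.05, 1.0, 0, 0], [-0.05, 1.0, 0, 0], [-0.05, 1.0, 0, 0], [-0.05, 1.0, 0, 0], [-0.05, 1.0, 0, 0]]])

```text
t: 1.77
eef_pos: [0.4462, 0.0639, 0.2415]
orientation: [[0.979, 0.203, -0.0], [0.203, -0.979, 0.0], [-0.0, -0.0, -1.0]]
ft_force: [-0.4, -0.2, 0.6]
finger_gap: 0.004
```

Emit:
jog_arm(deltas=[[[-0.135, 1.0, 0, 0], [-0.135, 1.0, 0, 0], [-0.135, 1.0, 0, 0], [-0.135, 1.0, 0, 0], [-0.135, 1.0, 0, 0], [-0.135, 1.0, 0, 0], [-0.135, 1.0, 0, 0], [-0.135, 1.0, 0.1, 0], [-0.135, 1.0, 0.2, 0], [-0.135, 1.0, 0.2, 0]]])

```text
t: 2.6
eef_pos: [0.4653, -0.2364, 0.1758]
orientation: [[0.979, 0.203, -0.009], [0.203, -0.979, 0.003], [-0.008, -0.005, -1.0]]
ft_force: [-1.9, 0.0, -1.2]
finger_gap: 0.005
```

```bash
python3 -c "
from h import *
goal(.474,-.27,.155,12);goal(.469,-.271,.106,12)"
```

```text
t 2.6 pos [ 0.4653 -0.2364  0.1758] yaw 11.73 F [-1.9  0.  -1.2] gap 0.005 delta units [0.006 0.116 0.069] twist -0.009 dist mm 40
t 2.6 pos [ 0.4653 -0.2364  0.1758] yaw 11.73 F [-1.9  0.  -1.2] gap 0.005 delta units [-0.009  0.117  0.232] twist -0.009 dist mm 78
```

Emit:
jog_arm(deltas=[[[0.0, 0.09, 0, 0], [0, 0.11, 0.03, 0], [0, 0.11, 0.07, 0], [-0.002, 0.11, 0.1, 0], [-0.004, 0.11, 0.12, 0], [-0.006, 0.11, 0.145, 0], [-0.008, 0.11, 0.17, 0], [-0.01, 0.11, 0.195, 0], [-0.012, 0.11, 0.215, 0], [-0.014, 0.11, 0.235, 0]]])

```text
t: 3.43
eef_pos: [0.4707, -0.2705, 0.1105]
orientation: [[0.979, 0.205, 0.0], [0.205, -0.979, 0.0], [0.0, -0.0, -1.0]]
ft_force: [-0.5, 0.9, 0.9]
finger_gap: 0.002
```

```bash
python3 -c "
from h import *
goal(.469,-.271,.106,12)"
```

```text
t 3.4333 pos [ 0.4707 -0.2705  0.1105] yaw 11.83 F [-0.5  0.9  0.9] gap 0.002 delta units [-0.006  0.     0.015] twist -0.006 dist mm 5
```

Emit:
jog_arm(deltas=[[[-0.002, 0, 0.008, 0], [-0.004, 0, 0.012, 0], [-0.006, 0, 0.016, 0], [-0.006, 0, 0.019, 0], [-0.006, 0, 0.021, 0], [-0.006, 0, 0.021, 0], [-0.006, 0, 0.021, 0], [-0.006, 0, 0.021, 0], [-0.006, 0, 0.021, 0], [-0.006, 0, 0.021, 0]]])

```text
t: 4.27
eef_pos: [0.4709, -0.2709, 0.1086]
orientation: [[0.978, 0.206, 0.005], [0.207, -0.978, -0.001], [0.005, 0.002, -1.0]]
ft_force: [-7.9, 12.9, 32.3]
finger_gap: -0.002
```

```bash
python3 -c "
from h import *
goal(.469,-.271,.106,12)
c=capture('scene');save(c,'scene1.png');t=capture('top');save(t,'top1.png')
a=c['img'][170:410,80:330,::-1];b=t['img'][160:320,370:480,::-1]
cv2.imwrite('pics/p1.png',np.hstack([cv2.resize(a,(416,400)),cv2.resize(b,(275,400))]))"
```

```text
t 4.2667 pos [ 0.4709 -0.2709  0.1086] yaw 11.92 F [-7.9 12.9 32.3] gap -0.002 delta units [-0.006 -0.001  0.009] twist -0.003 dist mm 3
```

View pics/p1.png

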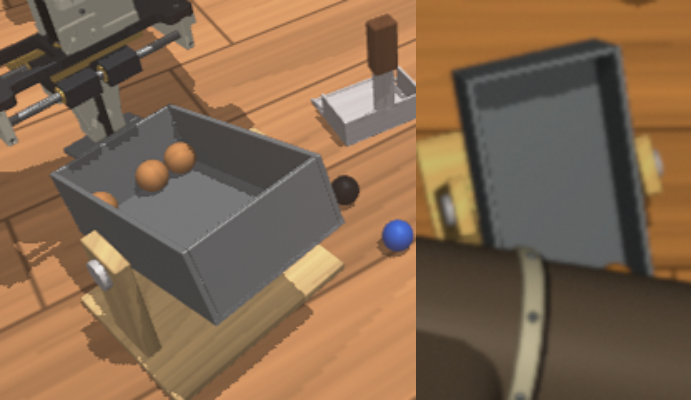

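Image p1: the bin is fully tipped (32 N at the stop). The balls lie at its low end at (100,203), (152,175) and (180,157) in the crop. Next is the scoop.

Emit:
jog_arm(deltas=[[[0, 0, -0.1, 0], [0, 0, -0.2, 0], [0, 0, -0.3, 0], [0, 0, -0.4, 0], [0, -0.1, -0.45, 0.1], [0, -0.9, -0.45, 0.56], [0, -0.9, -0.45, 0.56], [0, -0.9, -0.45, 0.56], [0, -0.9, -0.45, 0.56], [0, -0.9, -0.45, 0.56]]], gripper=0)

```text
t: 5.2
eef_pos: [0.4221, -0.0475, 0.2399]
orientation: [[0.996, -0.088, 0.001], [-0.088, -0.996, 0.001], [0.001, -0.001, -1.0]]
ft_force: [1.8, 0.7, -0.3]
finger_gap: 0.704
```

```bash
python3 -c "
from h import *
goal(.5245,.0035,.18,-4.7)
c=capture('top');save(c,'top2.png')
b=c['img'][160:320,270:480,::-1];cv2.imwrite('pics/p2.png',cv2.resize(b,None,fx=3.7,fy=3.7))"
```

```text
t 5.2 pos [ 0.4221 -0.0475  0.2399] yaw -5.04 F [ 1.8  0.7 -0.3] gap 0.704 delta units [ 0.325 -0.199  0.2  ] twist -0.011 dist mm 129
```

Emit:
jog_arm(deltas=[[[0.33, -0.18, 0, 0], [0.33, -0.18, 0, 0], [0.33, -0.18, 0, 0], [0.33, -0.18, 0.05, 0], [0.33, -0.18, 0.1, 0], [0.33, -0.18, 0.1, 0], [0.33, -0.18, 0.1, 0], [0.33, -0.18, 0.1, 0], [0.33, -0.18, 0.1, 0], [0.33, -0.18, 0.1, 0]]])

```text
t: 6.08
eef_pos: [0.5263, -0.0038, 0.2109]
orientation: [[0.996, -0.087, 0.002], [-0.087, -0.996, 0.001], [0.002, -0.001, -1.0]]
ft_force: [-0.2, -0.5, -0.5]
finger_gap: 0.997
```

```bash
python3 -c "
from h import *
goal(.5245,.0035,.1,-4.7)
c=capture('wrist');print(np.round(c['pose'],3).tolist());print('grip top pred',proj(c,[.5245,.0035,.146]))
d=capture('scene')
cv2.imwrite('pics/p3.png',np.hstack([cv2.resize(c['img'][:,:,::-1],(480,360)),cv2.resize(d['img'][80:320,180:380,::-1],(300,360))]))"
```

```text
t 6.0833 pos [ 0.5263 -0.0038  0.2109] yaw -4.98 F [-0.2 -0.5 -0.5] gap 0.997 delta units [-0.009 -0.023  0.37 ] twist -0.009 dist mm 111
[[-0.086, -0.953, -0.292, 0.606], [-0.996, 0.082, 0.026, -0.011], [-0.001, 0.293, -0.956, 0.369], [0.0, 0.0, 0.0, 1.0]]
grip top pred [311.8329702  265.98112752]
```

View pics/p3.png

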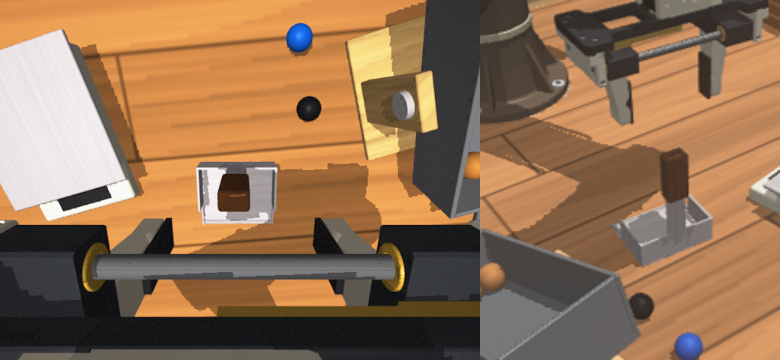

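Image p3: the grip top is seen at about (312,269) in the full wrist image, against (312,266) predicted. The fingers straddle it, so I descend and grasp.

Emit:
jog_arm(deltas=[[[-0.009, -0.023, 0, 0], [-0.009, -0.023, 0.1, 0], [-0.009, -0.023, 0.2, 0], [-0.009, -0.023, 0.28, 0], [-0.009, -0.023, 0.34, 0], [-0.009, -0.023, 0.37, 0], [-0.009, -0.023, 0.37, 0], [-0.009, -0.023, 0.37, 0], [-0.009, -0.023, 0.37, 0], [-0.009, -0.023, 0.37, 0]]])

```text
t: 7.02
eef_pos: [0.5247, 0.0037, 0.1002]
orientation: [[0.996, -0.086, 0.002], [-0.086, -0.996, 0.001], [0.002, -0.001, -1.0]]
ft_force: [0.5, 0.7, -0.5]
finger_gap: 0.996
```

Emit:
jog_arm(deltas=[[[0, 0, 0, 0], [0, 0, 0, 0], [0, 0, 0, 0], [0, 0, 0, 0], [0, 0, 0, 0], [0, 0, 0, 0], [0, 0, 0, 0], [0, 0, 0, 0], [0, 0, 0, 0], [0, 0, 0, 0]]], gripper=1, squeeze=6)

```text
t: 7.85
eef_pos: [0.5239, 0.0034, 0.0988]
orientation: [[0.996, -0.087, 0.0], [-0.087, -0.996, 0.0], [0.0, -0.0, -1.0]]
ft_force: [0.7, -1.9, -1.0]
finger_gap: 0.32
```

```bash
python3 -c "
from h import *
goal(.5245,.0035,.3,-4.7)"
```

```text
t 7.85 pos [0.5239 0.0034 0.0988] yaw -4.97 F [ 0.7 -1.9 -1. ] gap 0.32 delta units [ 0.002 -0.001 -0.671] twist -0.009 dist mm 201
```

Emit:
jog_arm(deltas=[[[0, 0, -0.02, 0], [0, 0, -0.04, 0], [0, 0, -0.06, 0], [0, 0, -0.08, 0], [0, 0, -0.1, 0], [0, 0, -0.12, 0], [0, 0, -0.14, 0], [0, 0, -0.16, 0], [0, 0, -0.18, 0], [0, 0, -0.18, 0]]])

```text
t: 8.68
eef_pos: [0.5246, 0.0035, 0.1543]
orientation: [[0.996, -0.086, 0.002], [-0.086, -0.996, 0.0], [0.002, -0.001, -1.0]]
ft_force: [-0.3, -0.1, -2.2]
finger_gap: 0.318
```

```bash
python3 -c "
from h import *
goal(.5245,.0035,.3,-4.7)
d=capture('scene');save(d,'s4.png')
cv2.imwrite('pics/p4.png',cv2.resize(d['img'][120:280,230:370,::-1],None,fx=3,fy=3))"
```

```text
t 8.6833 pos [0.5246 0.0035 0.1543] yaw -4.96 F [-0.3 -0.1 -2.2] gap 0.318 delta units [ 0.001 -0.    -0.486] twist -0.009 dist mm 146
```

View pics/p4.png

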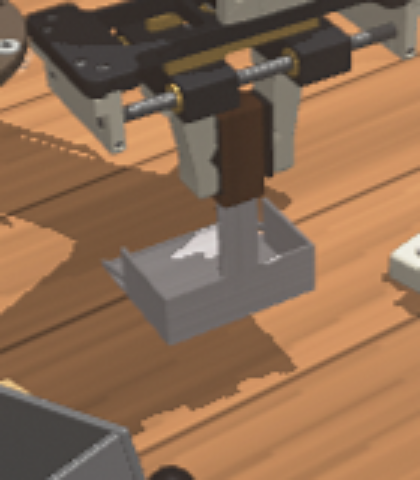

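```bash
cat >> h.py <<'E'
from math import cos,sin,radians
YW=radians(12);TH=.32;C=np.array([.605,-.242,.09])
Rz=np.array([[cos(YW),-sin(YW),0],[sin(YW),cos(YW),0],[0,0,1]])
Ry=np.array([[cos(TH),0,-sin(TH)],[0,1,0],[sin(TH),0,cos(TH)]]) # near end down: x axis points up
RB=Rz@Ry;PV=C+[0,0,.015]
def b2w(p): return PV+RB@(np.array(p)-[0,0,.015])
def w2b(P): return RB.T@(np.array(P)-PV)+[0,0,.015]
E
python3 - <<'E'
from h import *
print('tab',b2w([-.133,0,.06]),'far rim',b2w([.11,0,.06]),'near corner floor',b2w([-.11,0,0]),'near rim',b2w([-.11,0,.06]))
from h import *
for n in('top','scene'):
    c=capture(n);im=c['img'];h=cv2.cvtColor(im,cv2.COLOR_RGB2HSV)
    m=((h[...,0]<20)&(h[...,1]>120)).astype(np.uint8)
    q=np.array([proj(c,b2w([x,y,z])) for x in(-.11,-.02) for y in(-.058,.058) for z in (0,.03)],np.float32)
    k=np.zeros_like(m);cv2.fillConvexPoly(k,cv2.convexHull(q).astype(int),1);m&=k
    nl,_,st,ce=cv2.connectedComponentsWithStats(m)
    for i in range(1,nl):
        if st[i,4]>15:
            o,d=ray(c,*ce[i]);nrm=RB[:,2];p0=b2w([0,0,.015]);P=o+d*((p0-o)@nrm)/(d@nrm)
            print(n,ce[i].round(1),st[i,2:],w2b(P).round(3))
E
```

```text
tab [ 0.46766435 -0.27119159  0.10587824] far rim [ 0.69328799 -0.22323381  0.18231792] near corner floor [ 0.50748123 -0.26272825  0.05615915] near rim [ 0.48901968 -0.26665238  0.11311327]
top [449.6 271.5] [ 14  14 146] [-0.094 -0.045  0.015]
top [419.5 278.2] [ 24  16 249] [-0.094  0.023  0.015]
scene [179.  269.5] [ 35  30 547] [-0.095  0.024  0.015]
scene [143.7 288.4] [15 10 60] [-0.105 -0.033  0.015]
```

Run:
```python
from h import *
P=b2w([.054,-.003,.113]);print('contact TCP',P-[0,0,.019])
goal(P[0],P[1],.28,12)
for b in([.054,-.003,.113],[.02,-.003,.118],[-.021,-.003,.118]):
    print(b,b2w(b)-[0,0,.019])
```

```text
contact TCP [ 0.62560845 -0.24068656  0.19601167]
t 8.8333 pos [0.5236 0.0034 0.1526] yaw -4.98 F [ 0.9 -0.2 -1.7] gap 0.317 delta units [ 0.409  0.781 -0.425] twist -0.566 dist mm 294
[0.054, -0.003, 0.113] [ 0.62560845 -0.24068656  0.19601167]
[0.02, -0.003, 0.118] [ 0.59250125 -0.24772371  0.19006258]
[-0.021, -0.003, 0.118] [ 0.55443307 -0.25581536  0.17716535]
```

Emit:
jog_arm(deltas=[[[0, 0, -0.1, 0], [0, 0, -0.2, 0], [0, 0, -0.3, 0], [0.03, 0.05, -0.4, 0], [0.08, 0.15, -0.43, -0.1], [0.13, 0.25, -0.43, -0.2], [0.18, 0.35, -0.43, -0.3], [0.23, 0.45, -0.43, -0.4], [0.28, 0.55, -0.43, -0.5], [0.34, 0.65, -0.43, -0.566]]], squeeze=20)

```text
t: 9.67
eef_pos: [0.6084, -0.2013, 0.2812]
orientation: [[0.978, 0.211, -0.001], [0.211, -0.978, 0.0], [-0.001, -0.001, -1.0]]
ft_force: [0.3, 1.1, -1.8]
finger_gap: 0.318
```

Run:
```python
from h import *
goal(.6256,-.2407,.28,12)
goal(.6256,-.2407,.2,12)
```

```text
t 9.6667 pos [ 0.6084 -0.2013  0.2812] yaw 12.17 F [ 0.3  1.1 -1.8] gap 0.318 delta units [0.028 0.141 0.004] twist 0.006 dist mm 43
t 9.6667 pos [ 0.6084 -0.2013  0.2812] yaw 12.17 F [ 0.3  1.1 -1.8] gap 0.318 delta units [0.029 0.141 0.27 ] twist 0.006 dist mm 92
```

Emit:
jog_arm(deltas=[[[0.015, 0.07, 0, 0], [0.029, 0.14, 0, 0], [0.029, 0.14, 0, 0], [0.029, 0.141, 0.04, 0], [0.029, 0.141, 0.09, 0], [0.029, 0.141, 0.14, 0], [0.029, 0.141, 0.19, 0], [0.029, 0.141, 0.23, 0], [0.029, 0.141, 0.25, 0], [0.029, 0.141, 0.25, 0]]])

```text
t: 10.5
eef_pos: [0.6248, -0.2385, 0.2047]
orientation: [[0.978, 0.209, -0.003], [0.209, -0.978, 0.001], [-0.003, -0.001, -1.0]]
ft_force: [-0.6, -0.5, -1.6]
finger_gap: 0.321
```

Run:
```python
from h import *
goal(.6256,-.2407,.196,12)
d=capture('scene');t=capture('top')
cv2.imwrite('pics/p5.png',np.hstack([cv2.resize(d['img'][120:400,70:320,::-1],(500,560))]))
```

```text
t 10.5 pos [ 0.6248 -0.2385  0.2047] yaw 12.04 F [-0.6 -0.5 -1.6] gap 0.321 delta units [0.001 0.008 0.029] twist 0.001 dist mm 9
```

View pics/p5.png

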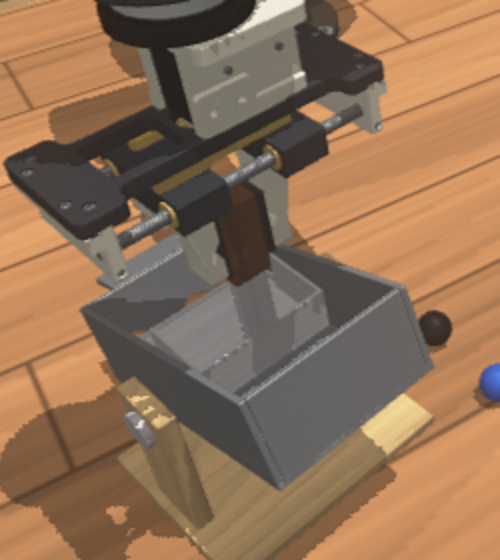

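Image p5: the scoop is level inside the bin between the side walls, with its mouth towards the low end and its back edge just above the floor.

Emit:
jog_arm(deltas=[[[0, 0.004, 0.005, 0], [0, 0.008, 0.01, 0], [0, 0.008, 0.015, 0], [0, 0.008, 0.02, 0], [0, 0.008, 0.025, 0], [0, 0.008, 0.03, 0], [0, 0.008, 0.033, 0], [0, 0.008, 0.033, 0], [0, 0.008, 0.033, 0], [0, 0.008, 0.033, 0]]], squeeze=6)

```text
t: 11.43
eef_pos: [0.6264, -0.2417, 0.197]
orientation: [[0.978, 0.208, 0.0], [0.208, -0.978, -0.0], [0.0, 0.0, -1.0]]
ft_force: [0.8, -0.1, -0.9]
finger_gap: 0.322
```

Run:
```python
from h import *
goal(.5925,-.2477,.190,12)
```

```text
t 11.4333 pos [ 0.6264 -0.2417  0.197 ] yaw 12.01 F [ 0.8 -0.1 -0.9] gap 0.322 delta units [-0.115 -0.004  0.023] twist 0.0 dist mm 35
```

Emit:
jog_arm(deltas=[[[-0.005, 0, 0.006, 0], [-0.015, 0, 0.01, 0], [-0.028, 0, 0.012, 0], [-0.041, 0, 0.015, 0], [-0.054, 0, 0.018, 0], [-0.067, 0, 0.02, 0], [-0.08, 0, 0.023, 0], [-0.093, 0, 0.025, 0], [-0.106, 0, 0.028, 0], [-0.113, 0, 0.03, 0]]], squeeze=4)

```text
t: 12.27
eef_pos: [0.5931, -0.249, 0.1884]
orientation: [[0.978, 0.208, 0.001], [0.208, -0.978, -0.0], [0.001, 0.001, -1.0]]
ft_force: [1.2, 0.3, 2.1]
finger_gap: 0.314
```

Run:
```python
from h import *
goal(.5925,-.2477,.188,12)
d=capture('scene');save(d,'s6.png')
cv2.imwrite('pics/p6.png',np.hstack([cv2.resize(d['img'][150:380,90:310,::-1],(560,585))]))
```

```text
t 12.2667 pos [ 0.5931 -0.249   0.1884] yaw 12.01 F [1.2 0.3 2.1] gap 0.314 delta units [-0.001 -0.005  0.001] twist 0.0 dist mm 1
```

View pics/p6.png

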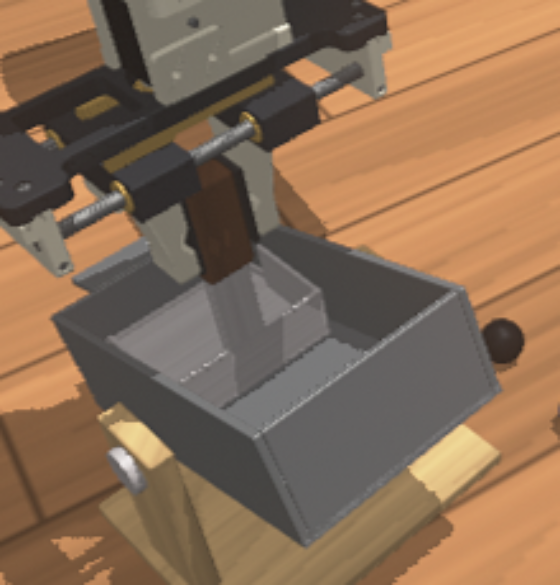

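Run:
```python
from h import *
import pickle
c=pickle.load(open('c0.pkl','rb'))['scene']
s=ctrl.sense();g=np.array(s['eef_pos'])+[0,0,.019]
for p in(0,9,18.3,22):
    a=radians(p);Ry2=np.array([[cos(a),0,-sin(a)],[0,1,0],[sin(a),0,cos(a)]])
    f=lambda x,y,z:proj(c,g+Rz@Ry2@np.array([x,y,z-.002]))
    q=lambda u:np.round((u-[90,150])*2.545).tolist()
    print(p,'backtop R',q(f(.003,.05,-.082)),'L',q(f(.003,-.05,-.082)),'backbot R',q(f(.003,.05,-.116)),'grip bot',q(f(.01,0,-.03)),'lip L',q(f(-.087,-.05,-.114)))
```

```text
0 backtop R [323.0, 290.0] L [168.0, 392.0] backbot R [332.0, 332.0] grip bot [237.0, 275.0] lip L [95.0, 349.0]
9 backtop R [337.0, 299.0] L [182.0, 403.0] backbot R [352.0, 345.0] grip bot [242.0, 277.0] lip L [118.0, 380.0]
18.3 backtop R [351.0, 306.0] L [195.0, 412.0] backbot R [372.0, 355.0] grip bot [246.0, 277.0] lip L [143.0, 410.0]
22 backtop R [357.0, 307.0] L [200.0, 415.0] backbot R [379.0, 358.0] grip bot [247.0, 276.0] lip L [153.0, 421.0]
```

Image p6: the scoop's back-top corners are at (326,292) and (182,382). They fit a level scoop, so it slid without pitching. I'll pitch it by setting the lip against the near wall above the balls and pushing on.

Emit:
jog_arm(deltas=[[[0, 0, -0.02, 0], [0, -0.004, -0.04, 0], [0, -0.004, -0.046, 0], [-0.01, -0.004, -0.046, 0], [-0.02, -0.004, -0.046, 0], [-0.03, -0.004, -0.046, 0], [-0.038, -0.004, -0.046, 0], [-0.038, -0.004, -0.046, 0], [-0.038, -0.004, -0.046, 0], [-0.038, -0.004, -0.046, 0]]], squeeze=6)

```text
t: 13.15
eef_pos: [0.5818, -0.25, 0.2016]
orientation: [[0.978, 0.208, -0.0], [0.208, -0.978, -0.0], [-0.0, 0.0, -1.0]]
ft_force: [-0.8, 0.3, -1.7]
finger_gap: 0.317
```

Emit:
jog_arm(deltas=[[[-0.014, 0, -0.005, 0], [-0.028, 0, -0.013, 0], [-0.042, 0, -0.021, 0], [-0.056, 0, -0.029, 0], [-0.07, 0, -0.037, 0], [-0.084, 0, -0.045, 0], [-0.098, 0, -0.052, 0], [-0.112, 0, -0.059, 0], [-0.126, 0, -0.066, 0], [-0.14, 0, -0.073, 0]]])

```text
t: 13.98
eef_pos: [0.54, -0.2587, 0.2236]
orientation: [[0.978, 0.208, -0.0], [0.208, -0.978, 0.0], [-0.0, -0.0, -1.0]]
ft_force: [0.5, 0.4, -1.4]
finger_gap: 0.318
```

```bash
cat >> h.py <<'E'
def pitchpred(g,off,k,angs=(0,9,18,25)):
    import pickle
    c=pickle.load(open('c0.pkl','rb'))['scene']
    for p in angs:
        a=radians(p);R2=np.array([[cos(a),0,-sin(a)],[0,1,0],[sin(a),0,cos(a)]])
        yw=np.array(ctrl.sense()['orientation'])[:,0];yy=np.arctan2(yw[1],yw[0]);Z=np.array([[cos(yy),-sin(yy),0],[sin(yy),cos(yy),0],[0,0,1]])
        f=lambda x,y,z:np.round((proj(c,g+Z@R2@np.array([x,y,z-.002]))-off)*k).tolist()
        print(p,'backtop R',f(.003,.05,-.082),'L',f(.003,-.05,-.082),'backbot R',f(.003,.05,-.116),'backbot L',f(.003,-.05,-.116))
E
python3 - <<'E'
from h import *
goal(.5925,-.2477,.188,12)
d=capture('scene');save(d,'s7.png')
pitchpred(np.array(ctrl.sense()['eef_pos'])+[0,0,.019],[90,150],2.545)
cv2.imwrite('pics/p7.png',cv2.resize(d['img'][150:380,90:310,::-1],(560,585)))
E
```

```text
t 13.9833 pos [ 0.54   -0.2587  0.2236] yaw 12.0 F [ 0.5  0.4 -1.4] gap 0.318 delta units [0.179 0.    0.119] twist 0.0 dist mm 64
0 backtop R [255.0, 199.0] L [96.0, 292.0] backbot R [267.0, 243.0] backbot L [114.0, 337.0]
9 backtop R [269.0, 207.0] L [109.0, 302.0] backbot R [285.0, 255.0] backbot L [132.0, 351.0]
18 backtop R [281.0, 212.0] L [120.0, 309.0] backbot R [303.0, 263.0] backbot L [148.0, 362.0]
25 backtop R [290.0, 214.0] L [128.0, 312.0] backbot R [316.0, 267.0] backbot L [159.0, 368.0]
```

View pics/p7.png

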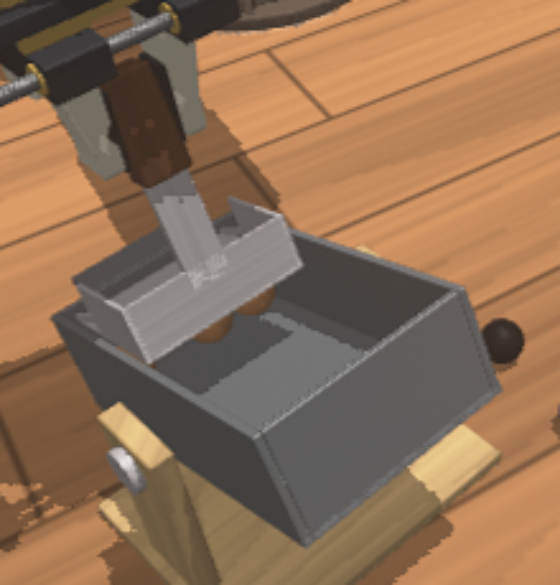

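Image p7: the scoop is now pitched about 18° mouth-down (back-bottom corners at (302,265) and (150,362) match the 18° prediction). The balls are visible below it.

Emit:
jog_arm(deltas=[[[0.04, 0, 0, 0], [0.08, 0, 0, 0], [0.12, 0, 0, 0], [0.155, 0, 0.01, 0], [0.175, 0, 0.03, 0], [0.18, 0, 0.05, 0], [0.18, 0, 0.07, 0], [0.18, 0, 0.085, 0], [0.18, 0, 0.095, 0], [0.18, 0, 0.1, 0]]])

```text
t: 14.87
eef_pos: [0.5928, -0.2475, 0.1929]
orientation: [[0.978, 0.208, -0.001], [0.208, -0.978, 0.0], [-0.001, -0.0, -1.0]]
ft_force: [0.1, -0.1, -1.2]
finger_gap: 0.318
```

Emit:
jog_arm(deltas=[[[0, 0, 0.002, 0], [0, 0, 0.004, 0], [0, 0, 0.006, 0], [0, 0, 0.009, 0], [0, 0, 0.012, 0], [0, 0, 0.014, 0], [0, 0, 0.016, 0], [0, 0, 0.018, 0], [0, 0, 0.018, 0], [0, 0, 0.018, 0]]])

```text
t: 15.7
eef_pos: [0.5937, -0.2476, 0.1899]
orientation: [[0.978, 0.208, 0.001], [0.208, -0.978, -0.001], [0.001, 0.001, -1.0]]
ft_force: [-3.0, 1.5, 8.2]
finger_gap: 0.314
```

Run:
```python
from h import *
t=b2w([-.021,-.003,.118])-[0,0,.019]
goal(*t,12)
p=np.array(ctrl.sense()['eef_pos'])+[0,0,.019];print('P in bin',w2b(p).round(4))
```

```text
t 15.7 pos [ 0.5937 -0.2476  0.1899] yaw 12.03 F [-3.   1.5  8.2] gap 0.314 delta units [-0.134 -0.001  0.042] twist 0.001 dist mm 42
P in bin [ 0.0211 -0.0032  0.1175]
```

Emit:
jog_arm(deltas=[[[-0.006, 0, 0.0, 0], [-0.014, 0, 0.001, 0], [-0.024, 0, 0.004, 0], [-0.034, 0, 0.007, 0], [-0.044, 0, 0.01, 0], [-0.053, 0, 0.013, 0], [-0.062, 0, 0.016, 0], [-0.071, 0, 0.019, 0], [-0.08, 0, 0.022, 0], [-0.09, 0, 0.025, 0]]], squeeze=12)

```text
t: 16.53
eef_pos: [0.5681, -0.2535, 0.1817]
orientation: [[0.978, 0.208, 0.003], [0.208, -0.978, -0.001], [0.003, 0.002, -1.0]]
ft_force: [2.2, -0.2, 4.2]
finger_gap: 0.32
```

Emit:
jog_arm(deltas=[[[-0.005, 0, 0.0015, 0], [-0.01, 0, 0.003, 0], [-0.015, 0, 0.0045, 0], [-0.02, 0, 0.006, 0], [-0.025, 0, 0.0075, 0], [-0.03, 0, 0.009, 0], [-0.035, 0, 0.011, 0], [-0.04, 0, 0.0125, 0], [-0.045, 0, 0.014, 0], [-0.05, 0, 0.015, 0]]])

```text
t: 17.37
eef_pos: [0.5525, -0.2563, 0.1764]
orientation: [[0.978, 0.208, 0.001], [0.208, -0.978, -0.0], [0.001, 0.0, -1.0]]
ft_force: [1.6, -0.6, 3.6]
finger_gap: 0.319
```

Run:
```python
from h import *
t=b2w([-.021,-.003,.118])-[0,0,.019]
goal(*t,12)
p=np.array(ctrl.sense()['eef_pos'])+[0,0,.019];print('P in bin',w2b(p).round(4))
d=capture('scene');save(d,'s8.png');t=capture('top');save(t,'t8.png')
pitchpred(p,[90,150],2.545,(14,18))
cv2.imwrite('pics/p8.png',np.hstack([cv2.resize(d['img'][190:330,90:260,::-1],(560,461)),cv2.resize(t['img'][240:320,400:480,::-1],(230,461))]))
```

```text
t 17.3667 pos [ 0.5525 -0.2563  0.1764] yaw 12.01 F [ 1.6 -0.6  3.6] gap 0.319 delta units [ 0.007 -0.    -0.003] twist 0.0 dist mm 2
P in bin [-0.0231 -0.0031  0.1179]
14 backtop R [304.0, 283.0] L [153.0, 382.0] backbot R [322.0, 330.0] backbot L [176.0, 430.0]
18 backtop R [310.0, 285.0] L [158.0, 385.0] backbot R [330.0, 333.0] backbot L [183.0, 434.0]
```

View pics/p8.png

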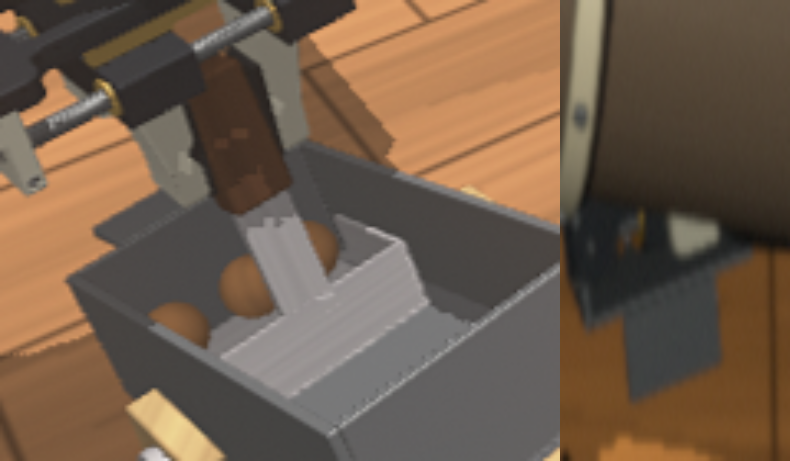

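Image p8: all three balls, at (180,325), (245,287) and (315,248), lie in front of the back wall over the pan or mouth. I push a little further to feel the end wall.

Emit:
jog_arm(deltas=[[[-0.003, 0, 0.001, 0], [-0.006, 0, 0.002, 0], [-0.009, 0, 0.003, 0], [-0.012, 0, 0.004, 0], [-0.014, 0, 0.004, 0], [-0.016, 0, 0.005, 0], [-0.016, 0, 0.005, 0], [-0.016, 0, 0.005, 0], [-0.016, 0, 0.005, 0], [-0.016, 0, 0.005, 0]]])

```text
t: 18.3
eef_pos: [0.5502, -0.2569, 0.1767]
orientation: [[0.978, 0.209, 0.005], [0.209, -0.978, -0.001], [0.005, 0.002, -1.0]]
ft_force: [4.4, 4.6, 13.1]
finger_gap: 0.315
```

```bash
cat > balls.py <<'E'
from h import *
def balls(c,zb):
    h=cv2.cvtColor(c['img'],cv2.COLOR_RGB2HSV);m=((h[...,0]<20)&(h[...,1]>125)&(h[...,2]>70)).astype(np.uint8)
    q=np.array([proj(c,b2w([x,y,z])) for x in(-.108,-.03) for y in(-.056,.056) for z in (0.003,.03)],np.float32)
    k=np.zeros_like(m);cv2.fillConvexPoly(k,cv2.convexHull(q).astype(int),1);m&=k
    nl,_,st,ce=cv2.connectedComponentsWithStats(m)
    for i in range(1,nl):
        if st[i,4]>25:
            o,d=ray(c,*ce[i]);n=RB[:,2];p0=b2w([0,0,zb]);print(ce[i].round(1),st[i].tolist(),w2b(o+d*((p0-o)@n)/(d@n)).round(4))
E
python3 - <<'E'
from balls import *
p=np.array(ctrl.sense()['eef_pos'])+[0,0,.019];print('P in bin',w2b(p).round(4),ctrl.sense()['ft_force'],ctrl.sense()['wrist_torque'])
c=capture('scene');save(c,'s9.png');balls(c,.017)
for y in(-.043,.008,.038):print(proj(c,b2w([-.095,y,.017])))
E
```

```text
P in bin [-0.0253 -0.0032  0.119 ] [ 4.36331529  4.63196029 13.13412691] [ 1.84490398 -1.6740065  -0.03954335]
[187.4 263.3] [182, 257, 10, 16, 64] [-0.0933  0.0401  0.017 ]
[163.8 277.4] [157, 268, 16, 18, 189] [-0.0956 -0.002   0.017 ]
[145.1 287.1] [136, 282, 17, 13, 126] [-0.1017 -0.0315  0.017 ]
[140.25305447 292.54545446]
[169.55495288 274.02055525]
[185.75676843 263.77763529]
```

Emit:
jog_arm(deltas=[[[0.003, 0, -0.002, 0], [0.006, 0, -0.004, 0], [0.009, 0, -0.006, 0], [0.012, 0, -0.008, 0], [0.014, 0, -0.009, 0], [0.016, 0, -0.011, 0], [0.018, 0, -0.012, 0], [0.02, 0, -0.013, 0], [0.022, 0, -0.0145, 0], [0.024, 0, -0.016, 0]]], squeeze=25)

```text
t: 19.18
eef_pos: [0.5543, -0.2556, 0.1791]
orientation: [[0.978, 0.208, -0.001], [0.208, -0.978, 0.0], [-0.001, -0.001, -1.0]]
ft_force: [0.7, -0.3, -1.9]
finger_gap: 0.32
```

Emit:
jog_arm(deltas=[[[0.002, 0, -0.0015, 0], [0.004, 0, -0.003, 0], [0.006, 0, -0.005, 0], [0.008, 0, -0.007, 0], [0.01, 0, -0.009, 0], [0.012, 0, -0.011, 0], [0.014, 0, -0.013, 0], [0.016, 0, -0.015, 0], [0.018, 0, -0.017, 0], [0.02, 0, -0.019, 0]]])

```text
t: 20.02
eef_pos: [0.5607, -0.2544, 0.1852]
orientation: [[0.978, 0.208, -0.0], [0.208, -0.978, 0.0], [-0.0, -0.0, -1.0]]
ft_force: [0.2, 0.4, -1.4]
finger_gap: 0.316
```

Run:
```python
from balls import *
p=np.array(ctrl.sense()['eef_pos'])+[0,0,.019];print('P in bin',w2b(p).round(4),ctrl.sense()['ft_force'].round(1))
c=capture('scene');save(c,'s10.png');balls(c,.022)
```

```text
P in bin [-0.0124 -0.0029  0.1236] [ 0.2  0.4 -1.4]
[189.5 261.1] [186, 256, 7, 13, 42] [-0.0857  0.0418  0.022 ]
[165.7 275.8] [158, 266, 17, 19, 216] [-0.0868 -0.0011  0.022 ]
[146.  286.5] [136, 280, 19, 16, 164] [-0.0918 -0.0326  0.022 ]
```

Balls moved up with the scoop, held at the sill. I carry them gently up to the far wall, to push the scoop level there.

Emit:
jog_arm(deltas=[[[0.003, 0, -0.001, 0], [0.009, 0, -0.003, 0], [0.019, 0, -0.006, 0], [0.032, 0, -0.011, 0], [0.047, 0, -0.016, 0], [0.065, 0, -0.022, 0], [0.084, 0, -0.028, 0], [0.103, 0, -0.034, 0], [0.122, 0, -0.041, 0], [0.141, 0, -0.047, 0]]])

```text
t: 20.9
eef_pos: [0.6027, -0.2454, 0.1995]
orientation: [[0.978, 0.208, 0.0], [0.208, -0.978, -0.0], [0.0, 0.0, -1.0]]
ft_force: [-0.5, -0.0, -1.5]
finger_gap: 0.317
```

Emit:
jog_arm(deltas=[[[0.019, 0, -0.006, 0], [0.038, 0, -0.013, 0], [0.057, 0, -0.019, 0], [0.076, 0, -0.025, 0], [0.095, 0, -0.032, 0], [0.114, 0, -0.038, 0], [0.132, 0, -0.044, 0], [0.148, 0, -0.049, 0], [0.16, 0, -0.053, 0], [0.168, 0, -0.056, 0]]])

```text
t: 21.73
eef_pos: [0.6518, -0.235, 0.2161]
orientation: [[0.978, 0.208, 0.0], [0.208, -0.978, 0.0], [0.0, -0.0, -1.0]]
ft_force: [0.5, -0.2, -2.8]
finger_gap: 0.319
```

Run:
```python
from h import *
p=np.array(ctrl.sense()['eef_pos'])+[0,0,.019];print('P in bin',w2b(p).round(4),ctrl.sense()['ft_force'].round(1))
c=capture('scene');save(c,'s11.png');b=capture('top');save(b,'t11.png')
cv2.imwrite('pics/p11.png',np.hstack([cv2.resize(c['img'][170:380,90:310,::-1],(524,500)),cv2.resize(b['img'][160:310,390:475,::-1],(276,500))]))
```

```text
P in bin [ 0.0858 -0.0029  0.1237] [ 0.5 -0.2 -2.8]
```

View pics/p11.png

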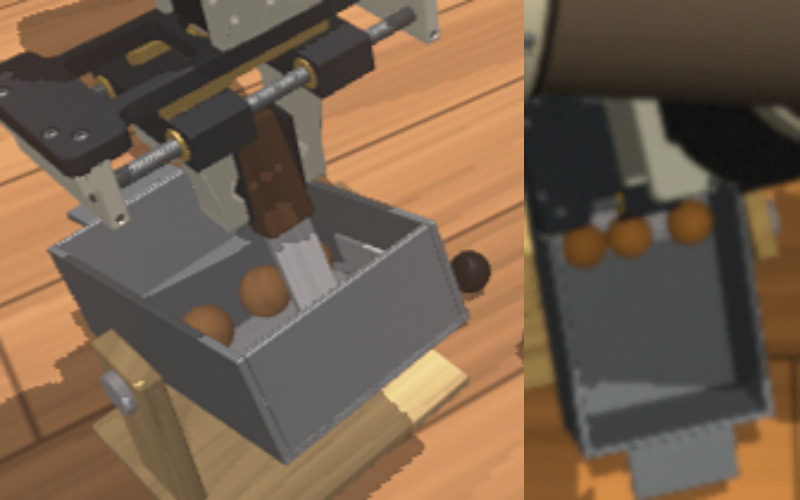

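Image p11: all three balls sit in the scoop's mouth behind the sill, at (585,245), (630,236) and (690,222) in the top crop. The bin is still tipped. Now I level the scoop against the far wall.

Emit:
jog_arm(deltas=[[[0.003, 0, -0.001, 0], [0.009, 0, -0.003, 0], [0.018, 0, -0.006, 0], [0.028, 0, -0.009, 0], [0.038, 0, -0.013, 0], [0.048, 0, -0.016, 0], [0.058, 0, -0.019, 0], [0.068, 0, -0.023, 0], [0.077, 0, -0.026, 0], [0.086, 0, -0.029, 0]]], squeeze=14)

```text
t: 22.67
eef_pos: [0.6756, -0.2299, 0.2242]
orientation: [[0.978, 0.208, -0.003], [0.208, -0.978, 0.0], [-0.003, -0.001, -1.0]]
ft_force: [-5.2, -0.9, -3.5]
finger_gap: 0.314
```

Emit:
jog_arm(deltas=[[[0.009, 0, -0.003, 0], [0.018, 0, -0.006, 0], [0.027, 0, -0.009, 0], [0.036, 0, -0.012, 0], [0.045, 0, -0.015, 0], [0.054, 0, -0.018, 0], [0.062, 0, -0.02, 0], [0.068, 0, -0.022, 0], [0.072, 0, -0.024, 0], [0.074, 0, -0.025, 0]]])

```text
t: 23.5
eef_pos: [0.6984, -0.2251, 0.2324]
orientation: [[0.978, 0.208, 0.0], [0.208, -0.978, -0.0], [0.0, 0.0, -1.0]]
ft_force: [-3.7, -0.8, -4.1]
finger_gap: 0.314
```

Run:
```python
from h import *
p=np.array(ctrl.sense()['eef_pos'])+[0,0,.019];print('P in bin',w2b(p).round(4),ctrl.sense()['ft_force'].round(1))
c=capture('scene');save(c,'s12.png');b=capture('top');save(b,'t12.png')
for n,im in(('s',c),('t',b)):
    h=cv2.cvtColor(im['img'],cv2.COLOR_RGB2HSV);m=((h[...,0]<20)&(h[...,1]>150)&(h[...,2]>60)).astype(np.uint8)
    q=np.array([proj(im,p+Rz@np.array(v)) for v in [(x,y,z) for x in(-.09,0) for y in(-.05,.05) for z in(-.116,-.085)]],np.float32)
    k=np.zeros_like(m);cv2.fillConvexPoly(k,cv2.convexHull(q).astype(int),1);m&=k
    nl,_,st,ce=cv2.connectedComponentsWithStats(m)
    for i in range(1,nl):
        if st[i,4]>15:
            P=onplane(im,*ce[i],p[2]-.118+.017);print(n,ce[i].round(1),st[i,2:],(Rz.T@(P-p)).round(3))
pitchpred(p,[0,0],1,(-8,0,9,18))
```

```text
P in bin [ 0.1361 -0.0029  0.1241] [-3.7 -0.8 -4.1]
t [445.2 221.9] [ 14  11 118] [-0.08  -0.037 -0.101]
t [418.2 228.1] [ 27  15 221] [-0.081  0.02  -0.101]
-8 backtop R [260.0, 274.0] L [195.0, 321.0] backbot R [260.0, 290.0] backbot L [198.0, 337.0]
0 backtop R [266.0, 279.0] L [201.0, 327.0] backbot R [269.0, 297.0] backbot L [206.0, 345.0]
9 backtop R [273.0, 283.0] L [208.0, 332.0] backbot R [278.0, 303.0] backbot L [216.0, 353.0]
18 backtop R [280.0, 286.0] L [214.0, 336.0] backbot R [288.0, 308.0] backbot L [225.0, 359.0]
```

Emit:
jog_arm(deltas=[[[-0.003, 0, 0.001, 0], [-0.008, 0, 0.002, 0], [-0.014, 0, 0.003, 0], [-0.02, 0, 0.001, 0], [-0.023, 0, -0.005, 0], [-0.026, 0, -0.014, 0], [-0.029, 0, -0.025, 0], [-0.033, 0, -0.037, 0], [-0.037, 0, -0.049, 0], [-0.041, 0, -0.061, 0]]], squeeze=25)

```text
t: 24.43
eef_pos: [0.6862, -0.2278, 0.2512]
orientation: [[0.978, 0.208, 0.0], [0.208, -0.978, -0.0], [0.0, 0.0, -1.0]]
ft_force: [0.8, -0.1, -3.2]
finger_gap: 0.316
```

Emit:
jog_arm(deltas=[[[-0.004, 0, -0.013, 0], [-0.008, 0, -0.028, 0], [-0.013, 0, -0.046, 0], [-0.018, 0, -0.064, 0], [-0.023, 0, -0.082, 0], [-0.028, 0, -0.1, 0], [-0.032, 0, -0.117, 0], [-0.035, 0, -0.131, 0], [-0.037, 0, -0.141, 0], [-0.038, 0, -0.146, 0]]])

```text
t: 25.27
eef_pos: [0.6751, -0.2302, 0.2951]
orientation: [[0.978, 0.208, 0.001], [0.208, -0.978, -0.0], [0.001, 0.0, -1.0]]
ft_force: [-0.5, 0.2, -2.2]
finger_gap: 0.319
```

Run:
```python
from h import *
s=ctrl.sense();p=np.array(s['eef_pos'])+[0,0,.019];print(p,'P in bin',w2b(p).round(4),s['ft_force'].round(1))
c=capture('scene');save(c,'s13.png');b=capture('top');save(b,'t13.png')
pitchpred(p,[70,60],2,(-8,0,9,18))
cv2.imwrite('pics/p13.png',np.hstack([cv2.resize(c['img'][60:360,70:320,::-1],(500,600)),cv2.resize(b['img'][160:310,390:465,::-1],(300,600))]))
```

```text
[ 0.67513169 -0.23015307  0.31408885] P in bin [ 0.1332 -0.003   0.1911] [-0.5  0.2 -2.2]
-8 backtop R [343.0, 335.0] L [201.0, 425.0] backbot R [344.0, 373.0] backbot L [209.0, 463.0]
0 backtop R [356.0, 344.0] L [214.0, 436.0] backbot R [362.0, 386.0] backbot L [227.0, 478.0]
9 backtop R [370.0, 352.0] L [227.0, 446.0] backbot R [382.0, 398.0] backbot L [246.0, 493.0]
18 backtop R [384.0, 357.0] L [240.0, 453.0] backbot R [401.0, 406.0] backbot L [264.0, 504.0]
```

View pics/p13.png

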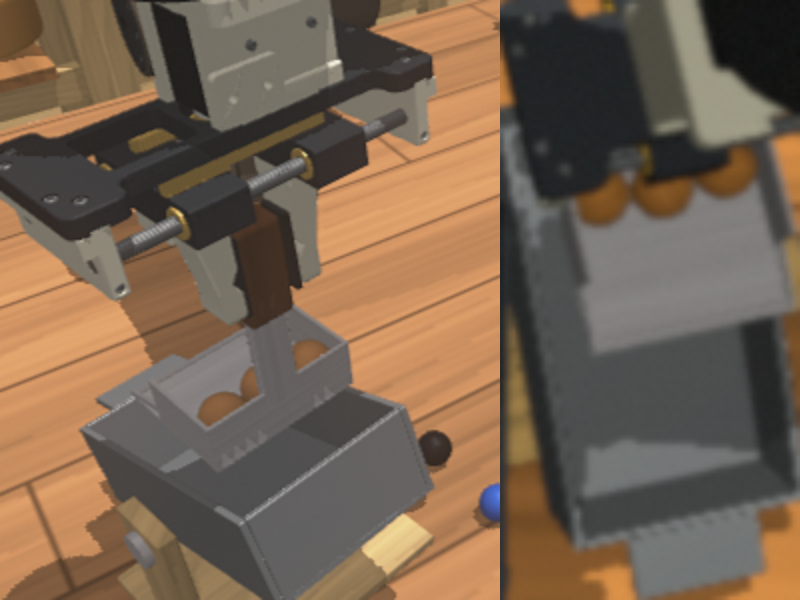

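Image p13: the scoop is out of the bin and nearly level (about 2–3° mouth-up), with all three balls against its back wall at (222,408), (255,382) and (312,352). Next I carry it to the scale.

Emit:
jog_arm(deltas=[[[0, -0.005, -0.01, 0], [0.001, -0.015, -0.025, 0], [0.003, -0.03, -0.045, 0], [0.005, -0.05, -0.065, 0], [0.008, -0.075, -0.08, 0], [0.012, -0.105, -0.09, 0], [0.016, -0.14, -0.095, 0], [0.021, -0.18, -0.1, 0], [0.026, -0.22, -0.1, 0], [0.031, -0.26, -0.1, 0]]])

```text
t: 26.2
eef_pos: [0.6677, -0.1503, 0.3243]
orientation: [[0.978, 0.208, -0.0], [0.208, -0.978, 0.0], [-0.0, -0.0, -1.0]]
ft_force: [-0.4, 0.1, -1.4]
finger_gap: 0.32
```

Emit:
jog_arm(deltas=[[[0.005, -0.045, 0, 0], [0.011, -0.09, 0, 0], [0.017, -0.135, 0, 0], [0.023, -0.18, 0, 0], [0.029, -0.225, 0, 0], [0.035, -0.27, 0, 0], [0.041, -0.315, 0, 0], [0.046, -0.36, 0, 0], [0.051, -0.405, 0, 0], [0.056, -0.45, 0, 0]]])

```text
t: 27.03
eef_pos: [0.6562, -0.015, 0.3244]
orientation: [[0.978, 0.208, 0.0], [0.208, -0.978, 0.0], [0.0, -0.0, -1.0]]
ft_force: [0.2, 0.9, -1.8]
finger_gap: 0.319
```

Emit:
jog_arm(deltas=[[[0.005, -0.045, 0, 0], [0.011, -0.09, 0, 0], [0.017, -0.135, 0, 0], [0.023, -0.18, 0, 0], [0.029, -0.225, 0, 0], [0.035, -0.27, 0, 0], [0.041, -0.315, 0, 0], [0.046, -0.36, 0, 0], [0.051, -0.405, 0, 0], [0.056, -0.45, 0, 0]]])

```text
t: 27.87
eef_pos: [0.6445, 0.1206, 0.3244]
orientation: [[0.978, 0.208, -0.0], [0.208, -0.978, -0.0], [-0.0, 0.0, -1.0]]
ft_force: [0.3, 0.4, -2.0]
finger_gap: 0.322
```

Emit:
jog_arm(deltas=[[[0.005, -0.045, 0, 0], [0.011, -0.09, 0, 0], [0.017, -0.135, 0, 0], [0.023, -0.178, 0, 0], [0.029, -0.218, 0, 0], [0.034, -0.255, 0, 0], [0.039, -0.29, 0, 0], [0.043, -0.32, 0, 0], [0.046, -0.345, 0, 0], [0.048, -0.365, 0, 0]]])

```text
t: 28.7
eef_pos: [0.6359, 0.2301, 0.3243]
orientation: [[0.978, 0.208, -0.0], [0.208, -0.978, -0.0], [-0.0, 0.0, -1.0]]
ft_force: [-0.2, -0.6, -2.8]
finger_gap: 0.318
```

```bash
cat > chk.py <<'E'
from h import *
def chk(zs=None):
    s=ctrl.sense();p=np.array(s['eef_pos'])+[0,0,.019]
    if zs is not None:p=np.array(zs)
    for n in('scene','top'):
        c=capture(n);save(c,n+'_%.1f.png'%s['t']);h=cv2.cvtColor(c['img'],cv2.COLOR_RGB2HSV);m=((h[...,0]<20)&(h[...,1]>140)&(h[...,2]>60)).astype(np.uint8)
        q=np.array([proj(c,p+Rz@np.array(v)) for v in [(x,y,z) for x in(-.09,0) for y in(-.05,.05) for z in(-.116,-.088)]],np.float32)
        k=np.zeros_like(m);cv2.fillConvexPoly(k,cv2.convexHull(q).astype(int),1);m&=k
        nl,_,st,ce=cv2.connectedComponentsWithStats(m)
        for i in range(1,nl):
            if st[i,4]>12:print(n,ce[i].round(1),st[i,2:],'in scoop',(Rz.T@(onplane(c,*ce[i],p[2]-.101)-p)).round(3))
E
python3 - <<'E'
from chk import *
goal(.6354,.2369,.16,12);chk()
E
```

```text
t 28.7 pos [0.6359 0.2301 0.3243] yaw 12.02 F [-0.2 -0.6 -2.8] gap 0.318 delta units [ 0.003 -0.022  0.548] twist 0.001 dist mm 164
top [202.5 222.4] [ 14  15 158] in scoop [-0.022 -0.029 -0.101]
top [178.  228.5] [ 31  16 339] in scoop [-0.023  0.019 -0.101]
top [165.6 259.9] [ 6 15 47] in scoop [-0.075  0.053 -0.101]
```

Emit:
jog_arm(deltas=[[[0.001, -0.01, 0.01, 0], [0.003, -0.02, 0.03, 0], [0.003, -0.022, 0.06, 0], [0.003, -0.022, 0.1, 0], [0.003, -0.022, 0.15, 0], [0.003, -0.022, 0.2, 0], [0.003, -0.022, 0.25, 0], [0.003, -0.022, 0.3, 0], [0.003, -0.022, 0.35, 0], [0.003, -0.022, 0.4, 0]]])

```text
t: 29.63
eef_pos: [0.6349, 0.2353, 0.2023]
orientation: [[0.978, 0.208, -0.001], [0.208, -0.978, -0.001], [-0.001, 0.0, -1.0]]
ft_force: [0.3, -0.7, -1.8]
finger_gap: 0.314
```

Emit:
jog_arm(deltas=[[[0, 0, 0.04, 0], [0, 0, 0.075, 0], [0, 0, 0.105, 0], [0, 0, 0.13, 0], [0, 0, 0.148, 0], [0, 0, 0.16, 0], [0, 0, 0.168, 0], [0, 0, 0.174, 0], [0, 0, 0.178, 0], [0, 0, 0.18, 0]]])

```text
t: 30.47
eef_pos: [0.6356, 0.2361, 0.1506]
orientation: [[0.978, 0.208, 0.0], [0.208, -0.978, 0.0], [0.001, -0.0, -1.0]]
ft_force: [0.1, -0.3, -1.9]
finger_gap: 0.319
```

Emit:
jog_arm(deltas=[[[0, 0, 0.003, 0], [0, 0, 0.006, 0], [0, 0, 0.008, 0], [0, 0, 0.01, 0], [0, 0, 0.011, 0], [0, 0, 0.012, 0], [0, 0, 0.013, 0], [0, 0, 0.014, 0], [0, 0, 0.014, 0], [0, 0, 0.014, 0]]], squeeze=8)

```text
t: 31.3
eef_pos: [0.6355, 0.236, 0.1462]
orientation: [[0.978, 0.208, 0.0], [0.208, -0.978, -0.0], [0.0, 0.0, -1.0]]
ft_force: [-1.3, -0.6, -2.9]
finger_gap: 0.316
```

Run:
```python
from chk import *
goal(.6354,.2369,.145,12);chk()
```

```text
t 31.3 pos [0.6355 0.236  0.1462] yaw 12.01 F [-1.3 -0.6 -2.9] gap 0.316 delta units [ 0.    -0.003  0.004] twist 0.0 dist mm 2
top [207.7 235.3] [ 38  18 325] in scoop [-0.023  0.003 -0.101]
```

Not yet in contact; I continue down in small steps.

Emit:
jog_arm(deltas=[[[0, 0, 0.002, 0], [0, 0, 0.004, 0], [0, 0, 0.006, 0], [0, 0, 0.008, 0], [0, 0, 0.009, 0], [0, 0, 0.01, 0], [0, 0, 0.01, 0], [0, 0, 0.01, 0], [0, 0, 0.01, 0], [0, 0, 0.01, 0]]])

```text
t: 32.23
eef_pos: [0.6371, 0.2364, 0.1457]
orientation: [[0.978, 0.209, 0.004], [0.209, -0.978, 0.001], [0.004, -0.0, -1.0]]
ft_force: [-0.8, -1.7, 8.7]
finger_gap: 0.32
```

Emit:
jog_arm(deltas=[[[0, 0, 0, 0], [0, 0, 0, 0], [0, 0, -0.002, 0], [0, 0, -0.004, 0], [0, 0, -0.006, 0], [0, 0, -0.006, 0], [0, 0, -0.006, 0], [0, 0, -0.006, 0], [0, 0, -0.006, 0], [0, 0, -0.006, 0]]], squeeze=3)

```text
t: 33.07
eef_pos: [0.6352, 0.2359, 0.1447]
orientation: [[0.978, 0.208, -0.001], [0.208, -0.978, -0.0], [-0.001, 0.0, -1.0]]
ft_force: [-0.2, 0.2, 0.5]
finger_gap: 0.317
```

Emit:
jog_arm(deltas=[[[0, 0, 0, 0], [0, 0, 0, 0], [0, 0, 0, 0], [0, 0, 0, 0], [0, 0, 0, 0], [0, 0, 0, 0], [0, 0, 0, 0], [0, 0, 0, 0], [0, 0, 0, 0], [0, 0, 0, 0]]], gripper=0.55)

```text
t: 33.9
eef_pos: [0.6355, 0.236, 0.145]
orientation: [[0.978, 0.208, 0.0], [0.208, -0.978, 0.0], [0.0, -0.0, -1.0]]
ft_force: [-0.1, -0.4, 0.2]
finger_gap: 0.45
```

Emit:
jog_arm(deltas=[[[0, 0, 0, 0], [0, 0, 0, 0], [0, 0, 0, 0], [0, 0, 0, 0], [0, 0, 0, 0], [0, 0, -0.01, 0], [0, 0, -0.03, 0], [0, 0, -0.06, 0], [0, 0, -0.1, 0], [0, 0, -0.14, 0]]], gripper=0)

```text
t: 34.73
eef_pos: [0.6356, 0.236, 0.1886]
orientation: [[0.978, 0.208, 0.001], [0.208, -0.978, 0.0], [0.001, -0.0, -1.0]]
ft_force: [-0.1, -0.6, 0.7]
finger_gap: 0.995
```

Emit:
jog_arm(deltas=[[[0, 0, -0.05, 0], [0, 0, -0.1, 0], [0, 0, -0.15, 0], [0, 0, -0.2, 0], [0, 0, -0.25, 0], [-0.1, 0, -0.3, 0], [-0.2, 0, -0.35, 0], [-0.3, 0, -0.4, 0], [-0.4, 0, -0.4, 0], [-0.5, 0, -0.4, 0]]])

```text
t: 35.57
eef_pos: [0.488, 0.2046, 0.3095]
orientation: [[0.978, 0.208, 0.003], [0.208, -0.978, 0.002], [0.003, -0.002, -1.0]]
ft_force: [-0.0, 0.1, -0.0]
finger_gap: 0.998
```

Run:
```python
from chk import *
s=ctrl.sense();print(s['eef_pos'],s['ft_force'],s['finger_gap'])
g=[.6355,.236,.1637];chk(g)
c=capture('top');h=cv2.cvtColor(c['img'],cv2.COLOR_RGB2HSV).astype(int)
# grip top: dark brown
m=((h[...,1]>90)&(h[...,2]<100)).astype(np.uint8);u,v=proj(c,[.6355,.236,.192]).astype(int);k=np.zeros_like(m);k[v-14:v+15,u-14:u+15]=1;m&=k
nl,_,st,ce=cv2.connectedComponentsWithStats(m)
for i in range(1,nl):
    if st[i,4]>10:print('grip',(u,v),ce[i],st[i,2:],onplane(c,*ce[i],.185))
c=capture('scene')
for z in(.192,.164,.134):
    u,v=proj(c,[.6355,.236,z]).astype(int);print(z,(u,v),c['img'][v,u-14:u+15:2].tolist())
```

```text
[0.4879832  0.20457109 0.3094762 ] [-0.03224759  0.13037735 -0.01920074] 0.9981267979677257
scene [429. 204.] [11  6 13] in scoop [-0.028 -0.023 -0.101]
top [207.6 236.1] [ 38  18 341] in scoop [-0.024  0.003 -0.101]
grip (np.int64(190), np.int64(218)) [194.82777778 223.78333333] [ 19  13 180] [0.62504682 0.22853757 0.185     ]
0.192 (np.int64(461), np.int64(141)) [[167, 117, 80], [123, 88, 61], [112, 76, 54], [113, 75, 53], [112, 76, 54], [109, 74, 53], [113, 77, 54], [113, 78, 54], [114, 78, 55], [157, 111, 76], [213, 149, 99], [141, 131, 125], [146, 138, 135], [145, 138, 135], [138, 132, 132]]
0.164 (np.int64(458), np.int64(156)) [[195, 138, 93], [73, 53, 41], [70, 52, 40], [71, 53, 41], [71, 52, 40], [73, 53, 40], [76, 55, 42], [75, 54, 41], [76, 55, 41], [151, 106, 73], [204, 144, 97], [201, 141, 96], [148, 106, 73], [104, 80, 60], [79, 74, 70]]
0.134 (np.int64(455), np.int64(171)) [[189, 133, 92], [86, 64, 48], [68, 52, 42], [70, 53, 42], [71, 52, 41], [71, 53, 42], [74, 55, 43], [72, 54, 42], [107, 78, 56], [200, 141, 97], [196, 139, 93], [195, 137, 93], [193, 137, 93], [193, 137, 94], [192, 137, 93]]
```

```bash
python3 -c "
from h import *
print(abs(np.array(ctrl.sense()['qvel'])).max());print(ticket.sign_off())"
```

```text
0.04481882454031549
the job is handed in; nothing more can be done
None
```

The scoop is standing on the scale with all three balls in it, and I handed the job in at about 36 s; no verdict is given.

I pressed the tab to the stop (32 N), gripped the scoop, and pitched it about 18° mouth-down against the bin's near wall. I scooped the balls from the corner in one push. I then levelled the scoop against the far wall, carried it over, set it down and let go.

**Last checks:**
- **Balls:** the top view shows the row of three in the pan, about 24 mm in front of the grip, against the back wall. The scene-camera check found only one small patch of ball colour in the pan, so it did not confirm this independently.
- **Scoop:** the grip's edges fit an upright grip, and the pan centre is within a few mm of the plate centre I measured. The grip position found by colour in the last top view was about 12 mm from where I released it. Shadow or ball pixels may have shifted that reading, and even taken as true it leaves the pan within the 30 mm limit.
- **Robot:** the gripper was clear and the force on it near zero.

**What did not go as planned:** the first try at pitching the scoop by sliding it on the bin floor failed. It stayed level, so I used the near wall instead.

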